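# Test drop on a wooden marble run

### The job

Give the new wooden marble run its test drop: put the big marble into the drop cup while the cup stands on its block, then carry the cup by its leaning handle, level, in under the arch from the front and hold it over the hopper with its tab above the ledge. Lower it so that the ledge presses the tab and the cup's bottom swings open and lets the marble run down into the catch tray. Then bring the cup back out and stand it upright on its block again; do not let the marble fall on the table, and leave the small marble and the other things where they are.

Things in the scene. Friction and masses are not known exactly. Their poses are not given: they have to be found in the camera images.
- big_marble_center (a point): Centre of the BIG marble: opaque white glass ball, 28 mm across, about 29 g. It lies on one of the two holes of a fixed wooden rest (124 x 44 mm, 25 mm high; square 14 mm holes 70 mm apart along its length), its centre about 37 mm above the table, 12 mm above the rest's top. Which hole varies. Its axes mean nothing.
- small_marble_center (a point): Centre of the small marble, 18 mm across, on the other hole of the rest, centre about 31 mm above the table. Not to be used. Its axes mean nothing.
- cup_handle (a point): Drop cup: middle of its wooden handle, 72 mm behind (-x) the cup's centre and 46 mm above its underside. Axes are the cup's: z up, x from handle to tab. The handle is a flat bar, 14 mm thick along y (the faces to pinch), 20 mm wide, 62 mm long, its top leaning back (to -x) 35 degrees from vertical; a 14 mm thick neck joins its lower end to the cup.
- cup_bottom (a point): Drop cup: centre of its underside; axes as cup_handle. Loose square aluminium box, 54 x 54 mm outside, 48 x 48 inside, 38 mm high, open on top, about 105 g. Its floor is the hinged flap, upper face 4 mm above this point; a big marble in it has its centre 18 mm above this point. It stands flat on its wall edges; at the start empty, on the stand.
- tab (a point): Outer end of the release tab, a strip 20 mm wide, 3 mm thick, level with the cup's floor, reaching to 67.5 mm from the cup's centre on the side away from the handle (+x). Tab and flap are one seesaw plate on a pin along y, 25.5 mm from the cup's centre (+x), 2.5 mm above the underside: pushing the tab UP swings the flap DOWN under the cup.
- flap (a joint): Opening angle of the cup's flap, rad: 0 shut (level), 1.15 fully open. A spring shuts it: 0.03 N m at 0, 0.053 N m at 1.15, so 1 to 4 N at the tab. The big marble falls through at about 0.65 to 0.8 rad. Open, the flap reaches up to 44 mm below the cup's underside.
- stand_top (a point): Centre of the top of the cup's stand, a plain fixed wooden block 100 x 100 mm, 25 mm high; axes square with the block, z up.
- hopper_mouth (a point): Fixed wooden marble run: centre of the mouth of its square hopper, at rim height, 120 mm above the table; mouth 100 x 100 mm, narrowing to a 40 mm hole 40 mm below. Axes are the run's: x away from its front, y to its catch tray, z up. Bring the cup in from the front (-x), under the arch, cup square with the run, handle in front of the arch, hand leaning back in line with the handle.
- ledge_edge (a point): Marble run: middle of the inner top edge of the trip ledge, a fixed shelf 34 mm deep (x), 70 mm wide (y), top 160 mm above the table, starting 42 mm behind (+x) the hopper's centre. The cup's tab lies over it when the cup is centred over the hopper. Lowering the cup d below first touch (underside about level with the ledge) opens the flap by about atan(d / 16.5 mm); 23 mm gives 0.95 rad.
- arch_beam (a point): Marble run: middle of the lower front edge of the arch beam, 235 mm above the table, 48 mm in front of (-x) the hopper's centre. The beam is 22 mm deep (x), 30 mm high, and runs along y between two posts whose inner faces are 170 mm apart; small braces fill the two upper corners.
- tray_floor (a point): Marble run: centre of the inner floor of the open catch tray, 12 mm above the table, 121 mm to the +y side of the hopper's centre; inside 64 x 60 mm, walls 40 mm high. A marble dropped into the hopper rolls down a ramp into this tray within about 2 s, its centre then 26 mm above the table.
- sanding_block: Cork sanding block, 90 x 50 x 28 mm, lying loose. Origin: centre of its underside. Bystander.
- wooden_fish: Flat plywood fish, 85 x 52 x 10 mm, lying loose. Origin: underside, centre of its round part. Bystander.
- glue_bottle: White bottle with a black cap, 54 mm across, 150 mm tall, standing loose. Origin: centre of its underside. Bystander.
- screwdriver: Screwdriver lying loose. Origin: underside, middle. Bystander.
- dust_brush: Hand brush lying loose. Origin: underside, middle. Bystander.
- pencil_mug: Steel beaker with three pencils, 76 mm across, 165 mm tall with the pencils. Origin: centre of its underside. Bystander.
- wax_tin: Closed round tin, 90 mm across, 50 mm tall. Origin: centre of its underside. Bystander.

How it is judged:
By the outcome, as a careful person would: the job done as asked, in the order asked, and still so for the second after the job is handed in, with the robot touching nothing.
It also fails if it takes over 67 s, if anything falls off the work surface, if the arm or the gripper's body presses on something with over 40 N, if the wrist force passes 120 N, or if a joint passes its speed limit or range.

### The arm

A 6-joint arm with a two-finger parallel gripper is mounted at the origin on the work surface. World frame = base frame: x ahead of the robot, y to its left, z up, the work surface at z = 0. Lengths are in mm, angles in rad, forces in N, time in s.
With the tool pointing down it reaches from about 275 to 825 mm from the base axis. Payload 4.9 kg.
Tool frame: the origin (TCP) lies at the very end of the fingers, on their centre line; the grasp point (between the pads) lies 19 mm behind it; z points along the fingers, y is the direction in which the jaws open and shut (so a half turn about z gives the same grasp; the last joint's range is limited). The gripper opens to 85 mm and grips with 20 to 120 N. Pads are 22 mm wide; open, the fingers measure 114 mm over their backs; the gripper's body (76 mm by 85 mm) begins 54 mm behind the grasp point. The pads swing forward as they close: fully open they stand 13 mm farther back than shut.
Start: joints at [1.07, 0.326, -0.193, 1.052, 0, 1.437], TCP at [197.242, 513.434, 231.281] pointing down, gripper open.
Joint ranges: [-2.65, 2.65], [-0.97, 1.79], [-1.3, 1.35], [-1.93, 2.1], [-1.47, 1.37], [-3.14, 3.14]. Speed limits (rad/s): [2.57, 2.57, 3.14, 3.14, 3.14, 3.14].

### API

Orientations are given as [roll, pitch, yaw] about the fixed x, y, z axes, in that order (R = Rz(yaw) Ry(pitch) Rx(roll)).
In Python, from bench import bot, solve_ik, imaging gives the robot as it stands. Calls block until the motion is done:
- bot.move_ptp(position, orientation): joint-space move of the TCP to a pose.
- bot.movel(position, rot=None, max_speed=150, threshold=None): straight line of the TCP; rot=None keeps the orientation; max_speed is the mean speed in mm/s. With threshold (N) it stops when the force on the tool has changed by that much, and returns True; else False.
- bot.move_j(angles): joint-space move.
- bot.grip(opening, effort=None): opening from 0.0 (shut) to 1.0 (fully open); effort is the grip in N (None keeps the last); returns when the fingers have stopped.
- bot.dwell(seconds).
- solve_ik(position, orientation): joint angles nearest the present ones, or None.
- bot.get_state(): the state.
- imaging.capture(name): name is "side" or "top"; returns the picture (384x512x3 uint8, blue, green, red); there is no depth.
- imaging.camera_model(name): a dict with "K" (3x3 intrinsics, pixels), "position" and "rotation" of the camera in the world. Camera axes: x right, y up, looking along -z (the intrinsics and any distortion apply to the point x, -y, -z); pixel columns grow to the right and rows downward; lengths in mm; the calibration is good to about 2 mm. A picture is of the moment at which its call begins. camera_model takes no time and is no camera call.
A pose or a line that the arm cannot do raises bot.IKError and nothing moves.
- bot.sign_off(): hands the job in, once; it reports no verdict.
The state is a dict: "t": time; "qpos": joint angles; "joint_velocities": joint speeds; "effort": joint torques, N m; "tcp_pos": TCP position; "orientation": TCP orientation; "contact_force": force on the tool from outside, world axes, zero at the start; "wrist_torque": the same for the moment, N m; "opening": opening from 0.0 (shut) to 1.0 (fully open).
Only numpy, scipy, OpenCV 4.12 (cv2) and the standard library are available. Lean on these libraries where they do the work, as an engineer would, in place of code of your own. Each camera call takes 0.05 s, during which the arm holds its last target.

## Working session

There is one attempt and no reset: what is moved stays moved. The work goes in short steps, each a Python script; the robot and the scene stay as the last script left them, time stands still between calls to the robot, and variables do not carry over. Pictures are saved under pics/ and viewed, and the job is handed in when it is done.

```bash
ls; mkdir -p pics; python3 - <<'E'
from bench import bot, imaging
import cv2
for n in ("side","top"):
    im=imaging.capture(n); cv2.imwrite(f"pics/{n}0.png",cv2.resize(im,(800,600),interpolation=cv2.INTER_CUBIC)); cv2.imwrite(f"pics/{n}0_raw.png",im)
    print(n,imaging.camera_model(n))
s=bot.get_state();print(s['t'],s['tcp_pos'],s['orientation'],s['opening'])
E
```

```text
pics
side {'K': array([[399.01656923,   0.        , 252.94518637],
       [  0.        , 399.01656923, 191.21361929],
       [  0.        ,   0.        ,   1.        ]]), 'position': array([ 234.07805301, -678.67282411, 1079.64597372]), 'rotation': array([ 0.7038782 ,  0.00911342, -0.47155498])}
top {'K': array([[379.92826541,   0.        , 259.44147327],
       [  0.        , 379.92826541, 187.77377275],
       [  0.        ,   0.        ,   1.        ]]), 'position': array([ 486.96359499,   29.88769901, 1259.45224994]), 'rotation': array([ 0.08370814,  0.0055882 , -1.58577982])}
0.1 [196.98460555 512.96048339 230.59176239] [-3.14006579e+00 -1.66239989e-04  2.77480717e+00] 0.9999338570837493
```

View pics/side0.png

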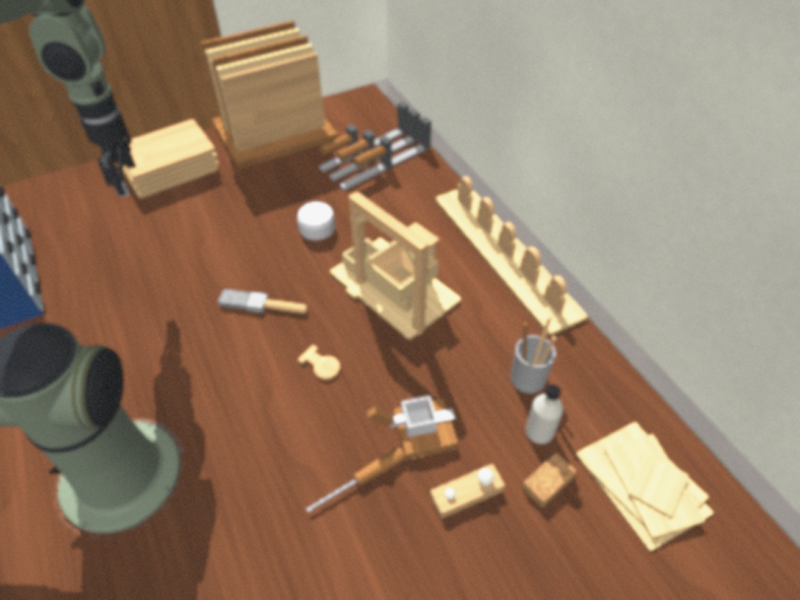

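View pics/top0.png

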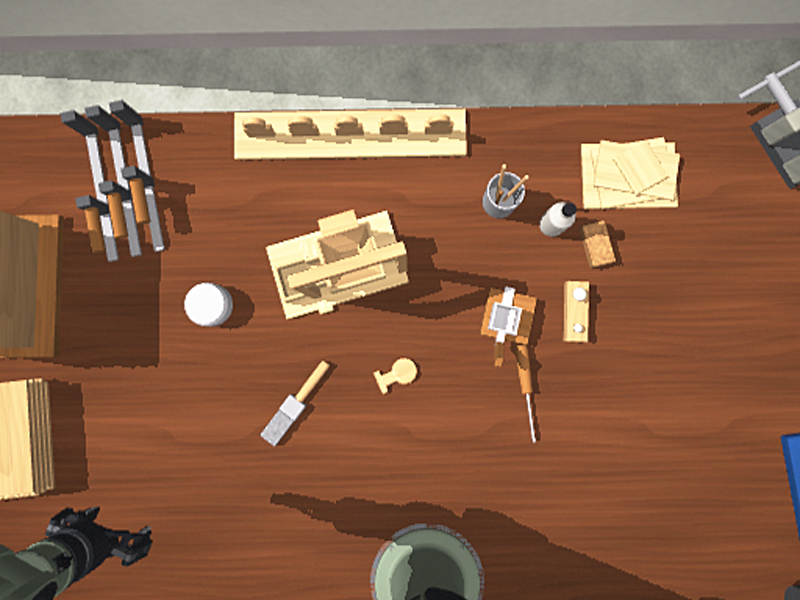

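The side view shows the whole bench. The top view shows the run at about (338,262), the cup on its stand at (507,320), and the rest with the big marble at (579,294). Next I'll enlarge those areas.

```bash
cat > h.py <<'E'
import numpy as np, cv2
from scipy.spatial.transform import Rotation as R
from bench import bot, imaging, solve_ik
def cam(n):
    m=imaging.camera_model(n)
    return m['K'],np.array(m['position']),R.from_euler('xyz',m['rotation']).as_matrix()
def proj(n,P):
    K,c,Rm=cam(n); p=(np.atleast_2d(P)-c)@Rm
    p=p*[1,-1,-1]; u=p@K.T; return u[:,:2]/u[:,2:]
def ray(n,uv,z):
    K,c,Rm=cam(n); d=np.linalg.inv(K)@[uv[0],uv[1],1]; d=Rm@(d*[1,-1,-1])
    return c+d*(z-c[2])/d[2]
def crop(src,x0,y0,w,h,out,s):
    im=cv2.imread(src)if isinstance(src,str) else src
    im=im[y0:y0+h,x0:x0+w]; im=cv2.resize(im,(w*s,h*s),interpolation=cv2.INTER_CUBIC)
    for i in range(0,w,10): cv2.putText(im,str(x0+i),(i*s,8),0,.3,(0,255,255),1);cv2.line(im,(i*s,10),(i*s,14),(0,255,255),1)
    for i in range(0,h,10): cv2.putText(im,str(y0+i),(0,i*s+4),0,.3,(0,255,255),1)
    cv2.imwrite(out,im)
E
python3 - <<'E'
from h import *
print(imaging.camera_model('top').keys())
print(proj('top',[[0,0,0],[197,513,231]]),proj('side',[[0,0,0],[197,513,231]]))
crop('pics/top0_raw.png',295,170,100,75,'pics/c1.png',8)
crop('pics/top0_raw.png',165,125,100,90-10,'pics/c2.png',7)
crop('pics/side0_raw.png',225,240,110,95,'pics/c3.png',6)
crop('pics/side0_raw.png',205,115,95,105,'pics/c4.png',5)
E
```

```text
dict_keys(['K', 'position', 'rotation'])
[[273.27810722 372.40916869]
 [ 80.22672378 332.65120398]] [[ 76.89963069 302.99071645]
 [ 82.57814428 117.88527193]]
```

View pics/c1.png

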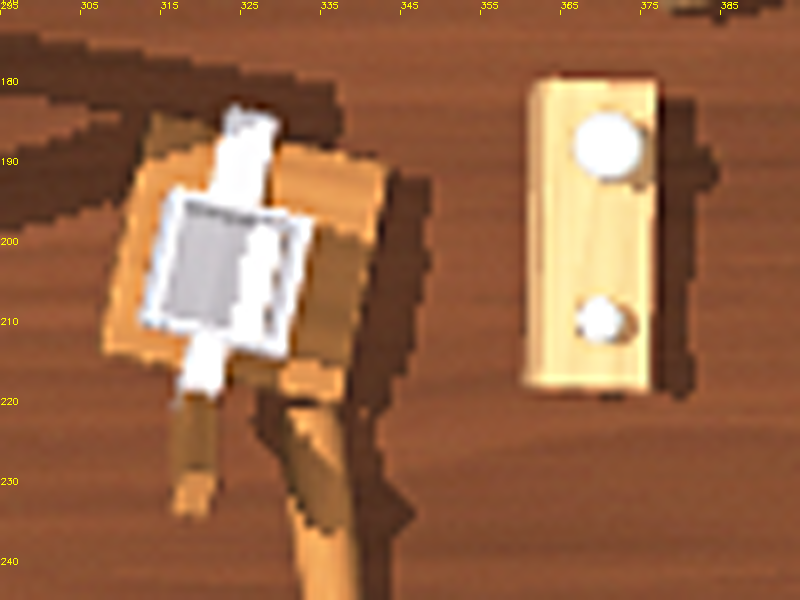

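View pics/c2.png

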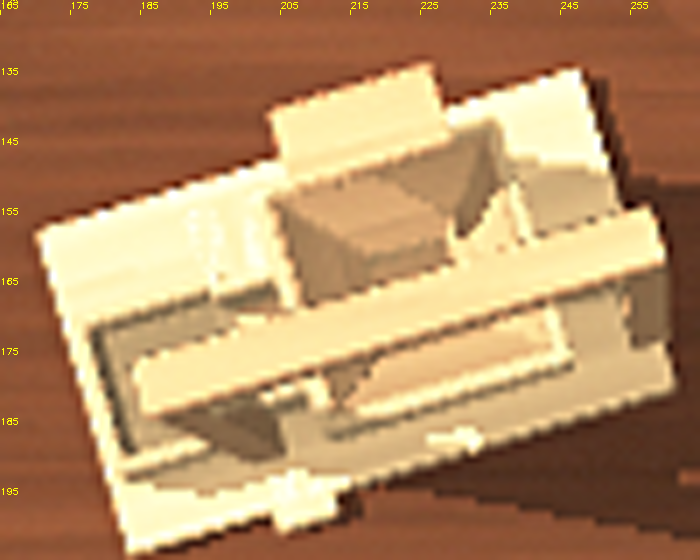

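View pics/c3.png

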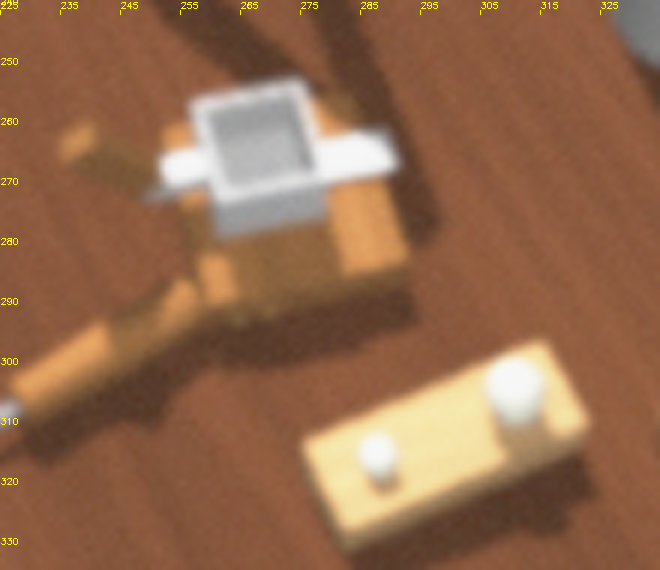

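View pics/c4.png

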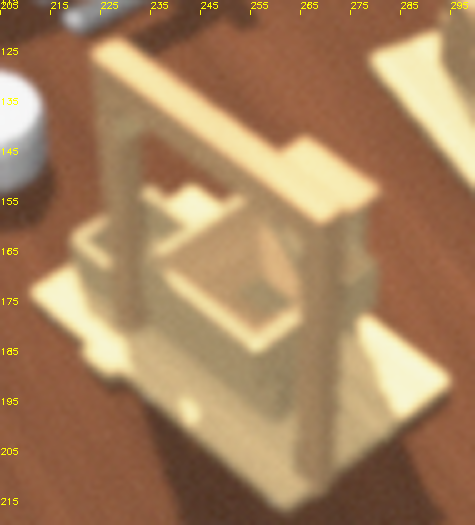

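```bash
cat > fit.py <<'E'
from h import *
from scipy.optimize import least_squares
def px(c,x0,y0,s): return (np.array(c,float)+.5)/s-.5+[x0,y0]
T=lambda c:px(c,295,170,8); T2=lambda c:px(c,165,125,7); S=lambda c:px(c,225,240,6); S2=lambda c:px(c,205,115,5)
def W(p,q): 
    c,s=np.cos(p[2]),np.sin(p[2]); q=np.atleast_2d(q).astype(float)
    return np.c_[p[0]+c*q[:,0]-s*q[:,1],p[1]+s*q[:,0]+c*q[:,1],q[:,2]]
def fit(obs,p0):
    f=lambda p:np.concatenate([(proj(n,W(p,l))[0]-uv) for n,l,uv in obs])
    r=least_squares(f,p0,loss='soft_l1'); print(np.round(r.x,3),'res',np.round(r.fun.reshape(-1,2),1).tolist()); return r.x
for n,c in (('top',T((608,145))),('side',S((515,390)))): print('marble',n,ray(n,c,37))
for n,c in (('top',T((602,320))),('side',S((378,454)))): print('small',n,ray(n,c,31))
h=27
top=[('top',(h,h,63),T((172,187))),('top',(h,-h,63),T((313,214))),('top',(-h,-h,63),T((282,357))),('top',(-h,h,63),T((141,326))),('top',(67.5,0,29),T((253,106)))]
sd=[('side',(-h,h,63),S((188,101))),('side',(h,h,63),S((303,77))),('side',(h,-h,63),S((329,178))),('side',(-h,-h,63),S((212,197)))]
print('cup');fit(top,[420,-100,-.1]);fit(sd,[420,-100,-.1]);fit(top+sd,[420,-100,-.1])
st=[('top',(50,-50,25),T((387,164))),('top',(-50,-50,25),T((345,402))),('side',(50,-50,25),S((408,262)))]
print('stand');fit(st,[420,-100,-.1])
print('run')
r1=[('top',(76,35,160),T2((268,110))),('top',(76,-35,160),T2((432,63)))]
r2=[('top',(-48,0,265),T2(((148+665)/2,(413+250)/2))),('top',(-26,0,265),T2(((133+652)/2,(362+206)/2)))]
fit(r1,[540,120,.25]);fit(r1+r2,[540,120,.25])
E
python3 fit.py
```

```text
marble top [ 584.36872483 -323.00831759   37.        ]
marble side [ 582.06397392 -324.24755756   37.        ]
small top [ 514.14403687 -319.53843569   31.        ]
small side [ 512.3187957  -319.80748053   31.        ]
cup
[ 535.453 -164.351 -138.471] res [[0.4, 0.1], [-0.4, 0.5], [-0.2, -0.6], [0.7, -0.6], [-0.4, 0.7]]
[ 5.3229e+02 -1.6692e+02 -2.7500e-01] res [[0.7, -0.2], [-0.6, 0.6], [-0.6, -0.3], [0.5, -0.1]]
[ 534.047 -165.319    6.036] res [[0.8, 0.5], [-0.1, 1.0], [0.1, -0.1], [0.9, -0.2], [0.0, 1.1], [0.8, -0.6], [-0.6, -0.2], [-0.1, -1.2], [1.1, -0.6]]
stand
[ 540.964 -178.546   50.035] res [[0.7, 0.2], [-0.1, 0.6], [0.4, -1.1]]
run
[657.986 144.138  19.117] res [[0.3, -0.1], [-0.3, 0.1]]
[6.58357e+02 1.43369e+02 2.77000e-01] res [[0.3, -0.0], [-0.3, -0.1], [0.1, 0.6], [-0.2, -0.5]]
```

```bash
cat > ov.py <<'E'
from fit import *
run=np.array([658.3,143.4,.275]); cup=np.array([534.3,-165.3,-.245]); stand=np.array([540.96,-178.5,-.232])
def rect(p,x0,x1,y0,y1,z): return W(p,[(x0,y0,z),(x1,y0,z),(x1,y1,z),(x0,y1,z)])
L=[rect(run,-50,50,-50,50,120),rect(run,42,76,-35,35,160),rect(run,-48,-26,-85,85,265),rect(run,-48,-26,-85,85,235),rect(run,-32,32,91,151,40),
 rect(cup,-27,27,-27,27,63),rect(cup,27,67.5,-10,10,29),rect(stand,-50,50,-50,50,25),
 W(cup,[(-72+x,y,25+46+z) for x,z in ((-17.8,25.4),(17.8,-25.4)) for y in(-7,7)])]
def draw(n,src,x0,y0,w,h,s,out):
    im=cv2.imread(src)[y0:y0+h,x0:x0+w]; im=cv2.resize(im,(w*s,h*s),interpolation=cv2.INTER_CUBIC)
    for r in L:
        u=((proj(n,r)-[x0,y0]+.5)*s-.5).astype(int); cv2.polylines(im,[u.reshape(-1,1,2)],True,(255,0,0),1)
    cv2.imwrite(out,im)
if __name__=='__main__':
    draw('top','pics/top0_raw.png',165,125,100,80,7,'pics/o1.png'); draw('side','pics/side0_raw.png',205,115,95,105,5,'pics/o2.png')
    draw('top','pics/top0_raw.png',295,170,70,75,8,'pics/o3.png'); draw('side','pics/side0_raw.png',225,240,80,60,8,'pics/o4.png')
E
python3 ov.py >/dev/null
```

```text
Traceback (most recent call last):
  File "ov.py", line 1, in <module>
    from fit import *
  File "fit.py", line 16, in <module>
    print('cup');fit(top,[420,-100,-.1]);fit(sd,[420,-100,-.1]);fit(top+sd,[420,-100,-.1])
                                                                ~~~^^^^^^^^^^^^^^^^^^^^^^^
  File "fit.py", line 10, in fit
    r=least_squares(f,p0,loss='soft_l1'); print(np.round(r.x,3),'res',np.round(r.fun.reshape(-1,2),1).tolist()); return r.x
  File "fit.py", line 9, in <lambda>
    f=lambda p:np.concatenate([(proj(n,W(p,l))[0]-uv) for n,l,uv in obs])
                                ~~~~^^^^^^^^^^
  File "h.py", line 8, in proj
    K,c,Rm=cam(n); p=(np.atleast_2d(P)-c)@Rm
           ~~~^^^
  File "h.py", line 5, in cam
    m=imaging.camera_model(n)
ValueError: time passes only in moves, steps and waits
```

Calling `camera_model` over and over inside the solver hits an interface limit, so I'll cache the model in my own file.

```bash
python3 - <<'E'
s=open('h.py').read()
s=s.replace("def cam(n):\n    m=imaging.camera_model(n)\n","""CAM={'side':dict(K=[[399.01656923,0,252.94518637],[0,399.01656923,191.21361929],[0,0,1]],position=[234.07805301,-678.67282411,1079.64597372],rotation=[0.7038782,0.00911342,-0.47155498]),
'top':dict(K=[[379.92826541,0,259.44147327],[0,379.92826541,187.77377275],[0,0,1]],position=[486.96359499,29.88769901,1259.45224994],rotation=[0.08370814,0.0055882,-1.58577982])}
def cam(n):
    m=CAM[n]
""").replace("return m['K']","return np.array(m['K'])")
open('h.py','w').write(s)
E
python3 ov.py >/dev/null; python3 -c "
from h import *
print(bot.get_state()['t'])"
```

```text
0.1
```

View pics/o1.png

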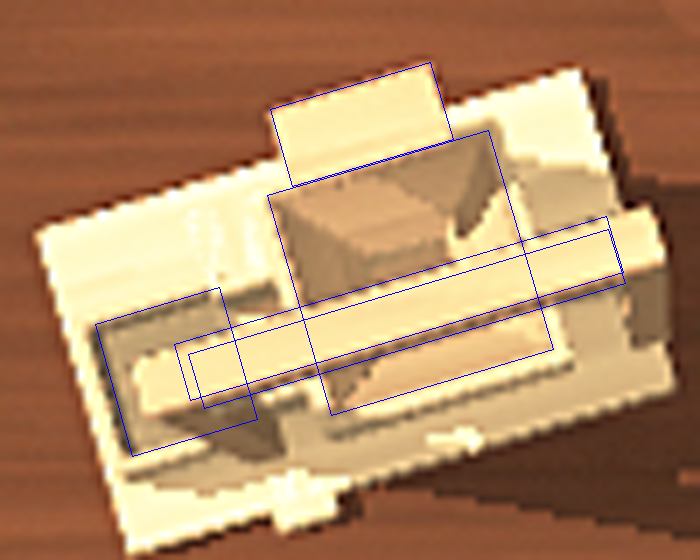

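View pics/o2.png

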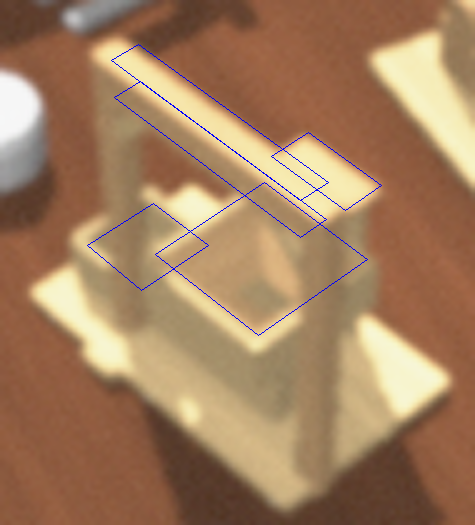

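View pics/o3.png

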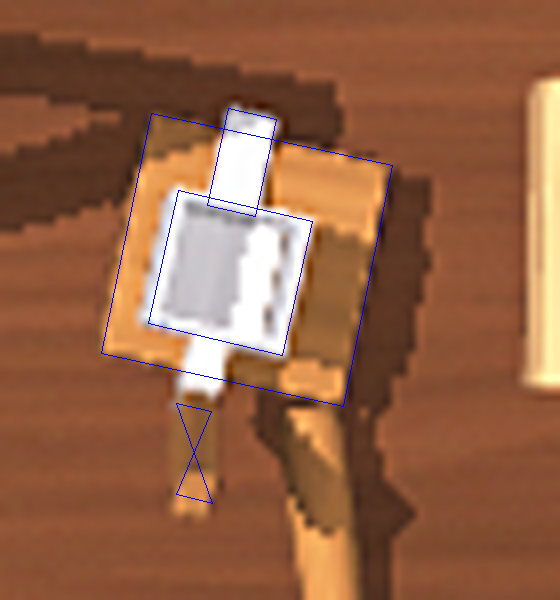

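View pics/o4.png

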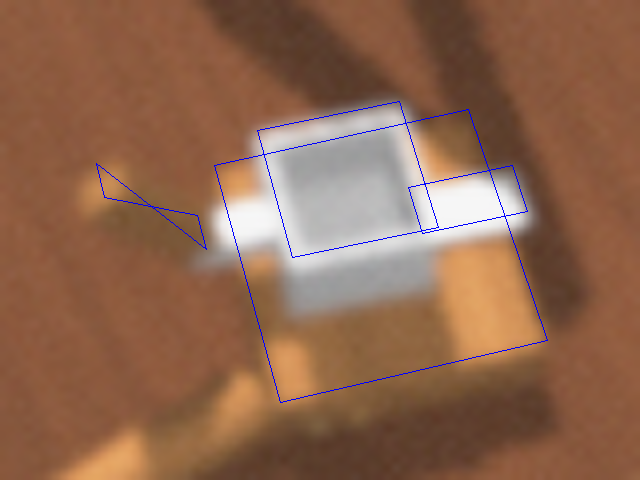

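```bash
cat >> h.py <<'E'
def rpy(yaw,lean,flip):
    s,c=np.sin(lean),np.cos(lean); f=-1 if flip else 1
    M=np.array([[-c*f,0,s],[0,f,0],[-s*f,0,-c]])
    return R.from_matrix(R.from_euler('z',yaw).as_matrix()@M).as_euler('xyz')
# grasp on handle: cup pose (x,y,yaw), underside z -> tcp position
LEAN=np.deg2rad(35)
def tcp_for(cup,zu,up=0.0):  # up: offset along the handle axis (mm, toward top)
    d=np.array([np.sin(LEAN),0,-np.cos(LEAN)])
    l=np.array([-72,0,46.])+d*(19-up)
    return np.array([cup[0],cup[1],zu])+R.from_euler('z',cup[2]).apply(l)
def st(m=''):
    s=bot.get_state(); print(m,'t',round(s['t'],2),'tcp',np.round(s['tcp_pos'],1),'rpy',np.round(s['orientation'],3),'F',np.round(s['contact_force'],1),'op',round(s['opening'],3)); return s
RUN=np.array([658.3,143.4,.275]); CUP=np.array([533.5,-165.6,-.245]); STAND=np.array([540.96,-178.5,-.238]); MAR=np.array([583.2,-323.6,37])
E
python3 - <<'E'
from h import *
print(ray('top',np.array([600,245])/1.5625,28),ray('top',np.array([558,219])/1.5625,100))
for f in(0,1):
  for nm,p,o in (('wp',[330,-250,300],rpy(-.055,0,f)),('mar',[*MAR[:2],27.5],rpy(-.055,0,f)),('drop',[*CUP[:2],66],rpy(CUP[2],0,f)),
   ('grasp',tcp_for(CUP,25),rpy(CUP[2],LEAN,f)),('pre',tcp_for(CUP,25,120),rpy(CUP[2],LEAN,f)),('lift',tcp_for(CUP,180),rpy(CUP[2],LEAN,f)),
   ('front',tcp_for(RUN+[-170*np.cos(.275),-170*np.sin(.275),0],175),rpy(RUN[2],LEAN,f)),('in',tcp_for(RUN,175),rpy(RUN[2],LEAN,f)),('low',tcp_for(RUN,137),rpy(RUN[2],LEAN,f))):
    q=solve_ik(list(p),list(o)); print(f,nm,np.round(p),None if q is None else np.round(q,2))
E
```

```text
[ 685.6885563  -373.44988563   28.        ] [ 727.32412407 -269.15579507  100.        ]
0 wp [ 330 -250  300] [-0.83  0.03 -0.38  1.16  0.   -0.77]
0 mar [ 583. -324.   28.] [-0.62  0.72 -0.09  0.76  0.   -0.56]
0 drop [ 534. -166.   66.] [-0.43  0.5  -0.38  0.68  0.   -0.19]
0 grasp [ 474. -151.   55.] [-0.57  0.3  -1.2  -0.51  0.18 -0.27]
0 pre [ 407. -134.  154.] [-0.66 -0.16 -1.2  -0.04  0.23 -0.35]
0 lift [ 474. -151.  210.] [-0.57 -0.12 -0.98  0.13  0.18 -0.27]
0 front [436.  81. 205.] [-0.15 -0.24 -1.08  0.17  0.24 -0.36]
0 in [599. 127. 205.] [ 0.01  0.11 -0.76  0.1   0.15 -0.22]
0 low [599. 127. 167.] [ 0.01  0.18 -0.81 -0.02  0.15 -0.22]
1 wp [ 330 -250  300] [-0.83  0.03 -0.38  1.16  0.    2.37]
1 mar [ 583. -324.   28.] [-0.62  0.72 -0.09  0.76  0.    2.58]
1 drop [ 534. -166.   66.] [-0.43  0.5  -0.38  0.68  0.    2.95]
1 grasp [ 474. -151.   55.] [-0.57  0.3  -1.2  -0.51  0.18  2.87]
1 pre [ 407. -134.  154.] [-0.66 -0.16 -1.2  -0.04  0.23  2.8 ]
1 lift [ 474. -151.  210.] [-0.57 -0.12 -0.98  0.13  0.18  2.87]
1 front [436.  81. 205.] [-0.15 -0.24 -1.08  0.17  0.24  2.78]
1 in [599. 127. 205.] [ 0.01  0.11 -0.76  0.1   0.15  2.93]
1 low [599. 127. 167.] [ 0.01  0.18 -0.81 -0.02  0.15  2.93]
```

```bash
python3 - <<'E'
from h import *
o=list(rpy(-.055,0,0))
bot.move_ptp([330,-250,280],o); st('wp')
bot.grip(0.62)
bot.move_ptp([MAR[0],MAR[1],95],o); st('above')
for n,x0,y0,w,h,s in (('top',330,150,80,75,8),('side',260,250,100,90,6)):
    im=imaging.capture(n); cv2.imwrite(f'pics/{n}1_raw.png',im); crop(im,x0,y0,w,h,f'pics/{n}1c.png',s)
st()
E
```

```text
wp t 2.84 tcp [ 330.3 -249.6  280. ] rpy [3.141 0.    3.088] F [ 0.1 -0.2  0.4] op 1.001
above t 4.49 tcp [ 583.  -323.9   96. ] rpy [-3.141e+00  1.000e-03  3.086e+00] F [ 0.5 -0.4  0.2] op 0.62
 t 4.59 tcp [ 583.1 -324.3   96.8] rpy [-3.140e+00  2.000e-03  3.086e+00] F [-0.7  0.4 -0. ] op 0.621
```

View pics/top1c.png

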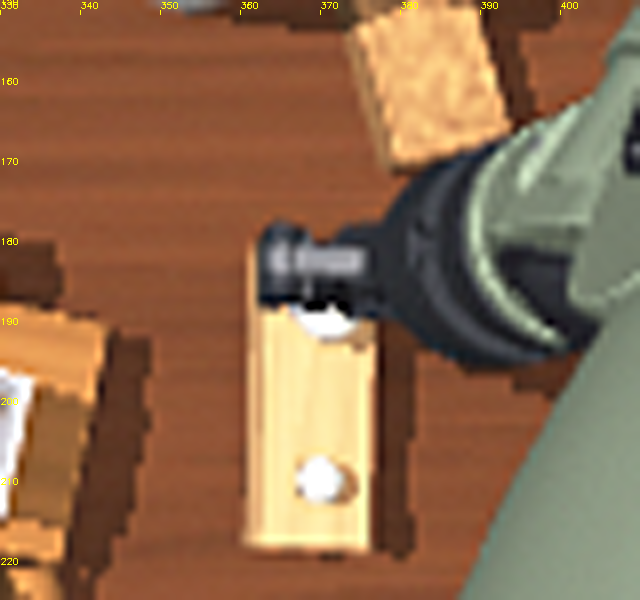

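View pics/side1c.png

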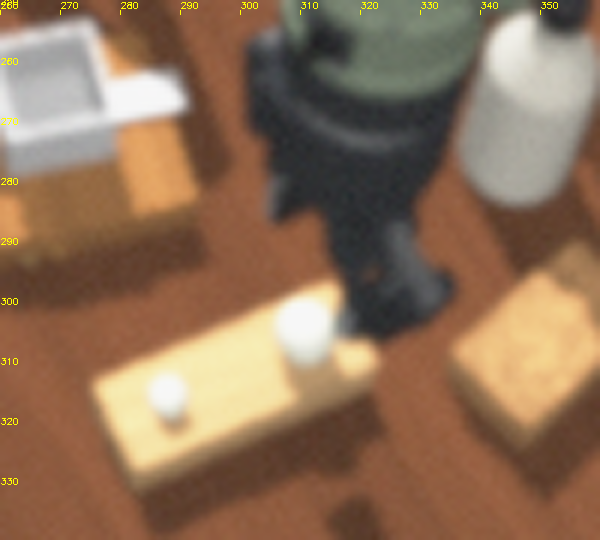

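The top view shows the gripper covering the rear half of the big marble at about (371,190), and the side view shows the fingers above and right of it at (335,303). I'll compare these with the projected TCP and finger positions.

```bash
python3 - <<'E'
from h import *
for n in('top','side'):
  for dy in (-41,-26,0,26,41): print(n,dy,[np.round(proj(n,[583,-324+dy,z])[0],1).tolist() for z in (102,130)])
E
```

```text
top -41 [[390.4, 186.1], [393.6, 185.3]]
top -26 [[385.5, 186.2], [388.6, 185.4]]
top 0 [[377.0, 186.3], [379.8, 185.5]]
top 26 [[368.5, 186.5], [371.1, 185.7]]
top 41 [[363.5, 186.6], [366.1, 185.7]]
side -41 [[321.8, 306.9], [323.1, 302.1]]
side -26 [[318.6, 302.0], [319.9, 297.2]]
side 0 [[313.2, 293.7], [314.3, 288.8]]
side 26 [[307.9, 285.7], [308.9, 280.7]]
side 41 [[304.9, 281.2], [305.9, 276.1]]
```

```bash
python3 - <<'E'
from h import *
bot.movel([MAR[0],MAR[1],36],max_speed=120); st('down'); bot.dwell(.15)
for n,x0,y0,w,h,s in (('top',345,165,50,45,12),('side',280,270,60,55,10)):
    im=imaging.capture(n); cv2.imwrite(f'pics/{n}2_raw.png',im); crop(im,x0,y0,w,h,f'pics/{n}2c.png',s)
s=st(); p=s['tcp_pos']
for n in('top','side'):
  print(n,[np.round(proj(n,p+[dx,dy,6])[0],1).tolist() for dx in(-11,11) for dy in (-41,-26,26,41)], proj(n,MAR))
E
```

```text
down t 5.23 tcp [ 583.4 -323.9   36.6] rpy [-3.141e+00  1.000e-03  3.086e+00] F [1.7 0.3 0.4] op 0.622
 t 5.48 tcp [ 583.8 -324.    37. ] rpy [-3.141e+00  1.000e-03  3.087e+00] F [ 0.4 -1.1  0.6] op 0.622
top [[384.4, 190.9], [379.7, 191.0], [363.4, 191.2], [358.7, 191.3], [384.1, 184.1], [379.4, 184.2], [363.2, 184.4], [358.5, 184.5]] [[370.76057188 188.04592509]]
side [[315.9, 317.9], [312.9, 313.1], [302.7, 297.2], [299.9, 292.7], [322.8, 314.3], [319.7, 309.6], [309.5, 293.8], [306.6, 289.4]] [[310.64013401 304.20756359]]
```

View pics/top2c.png

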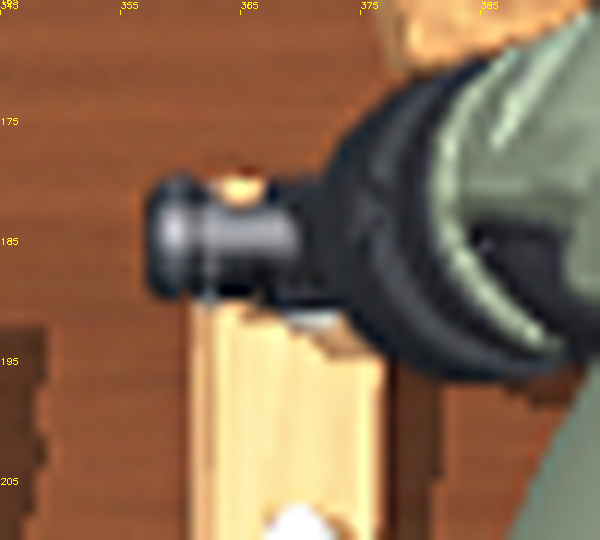

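View pics/side2c.png

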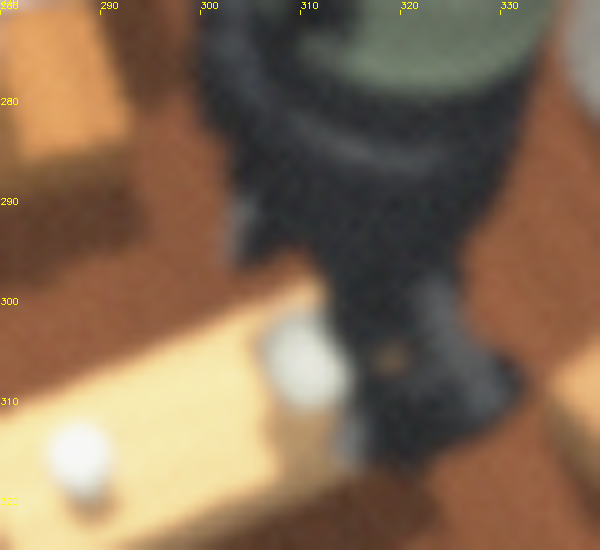

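The near fingertip at about (318,315) is within roughly 1 px of its prediction, and the marble at (310,305) sits between the fingers. I'll grip it now.

```bash
python3 - <<'E'
from h import *
bot.movel([MAR[0],MAR[1],27.5],max_speed=80); st('down')
bot.grip(0.1,30); st('gripped')
bot.movel([MAR[0],MAR[1],120],max_speed=150); st('up')
for n,x0,y0,w,h,s in (('side',280,250,60,80,7),):
    im=imaging.capture(n); cv2.imwrite(f'pics/{n}3_raw.png',im); crop(im,x0,y0,w,h,f'pics/{n}3c.png',s)
E
```

```text
down t 5.74 tcp [ 582.6 -323.1   26.7] rpy [ 3.141e+00 -1.000e-03  3.087e+00] F [ 0.1 -1.1  0.3] op 0.621
gripped t 6.1 tcp [ 583.3 -323.7   27.7] rpy [-3.141  0.     3.087] F [-0.1 -0.   0. ] op 0.303
up t 6.87 tcp [ 582.7 -323.2  119.2] rpy [ 3.141e+00 -1.000e-03  3.087e+00] F [ 0.4 -0.1  0.2] op 0.301
```

View pics/side3c.png

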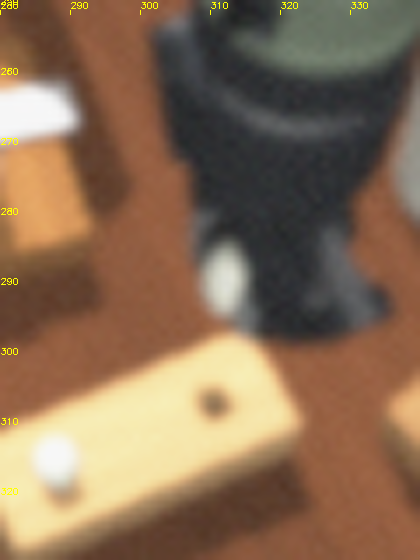

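The hole is empty at (309,307) and the marble is held at (311,289).

```bash
python3 - <<'E'
from h import *
print(proj('side',[[582.7,-323.2,129],[575,-323.2,129]]))
o=list(rpy(CUP[2],0,0))
c=CUP[:2]
bot.move_ptp([*c,125],o); st('above cup')
bot.movel([*c,67],max_speed=100); bot.dwell(.2); st('low')
for n,x0,y0,w,h,s in (('top',290,165,70,70,8),('side',240,230,70,70,8)):
    im=imaging.capture(n); cv2.imwrite(f'pics/{n}4_raw.png',im); crop(im,x0,y0,w,h,f'pics/{n}4c.png',s)
E
```

```text
[[313.99234371 288.80644908]
 [311.46364094 290.06649764]]
above cup t 7.62 tcp [ 533.7 -165.6  124.7] rpy [-3.141  0.     2.897] F [ 0.3 -1.1  0.4] op 0.303
low t 8.55 tcp [ 534.1 -165.9   67.8] rpy [-3.141e+00  1.000e-03  2.897e+00] F [ 0.4  0.5 -0.3] op 0.306
```

View pics/side4c.png

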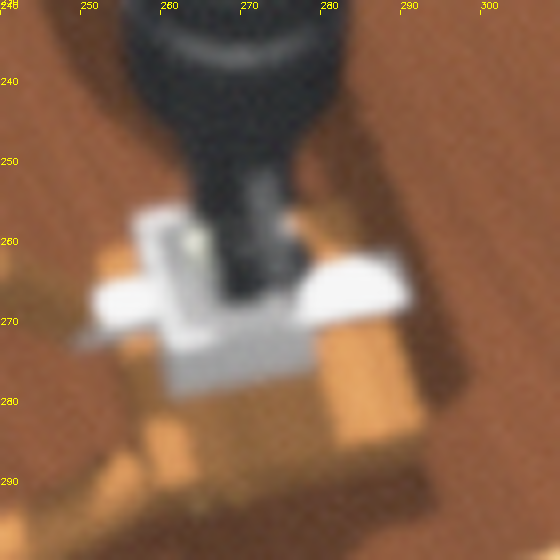

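View pics/top4c.png

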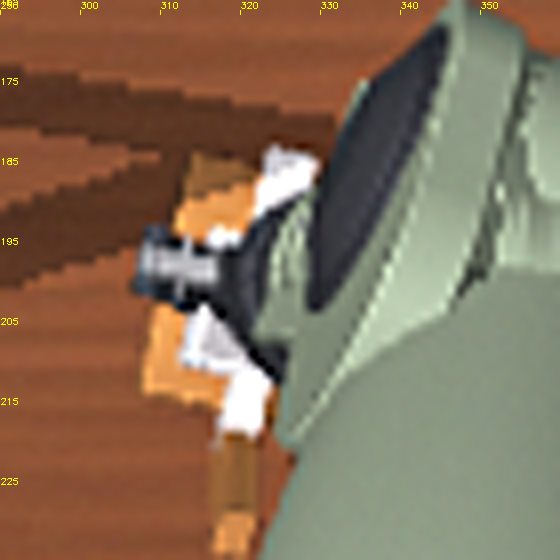

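The side view shows both the marble and the fingertips inside the cup's rim: marble at (263,260), rim about 257–280. I'll shift 2 mm toward the tab and release.

```bash
python3 - <<'E'
from h import *
c=CUP[:2]+2*np.array([np.cos(CUP[2]),np.sin(CUP[2])])
bot.movel([*c,67],max_speed=60); bot.grip(0.55); st('rel'); bot.dwell(.2)
bot.movel([*c,150],max_speed=180); st()
# retreat back (-x of cup) and up to the pre-grasp
o=list(rpy(CUP[2],LEAN,0)); p=tcp_for(CUP,25,110)
bot.move_ptp([p[0]-30,p[1]+8,p[2]+40],o); st('pre')
for n,x0,y0,w,h,s in (('top',290,165,70,70,8),('side',225,230,90,70,8)):
    im=imaging.capture(n); cv2.imwrite(f'pics/{n}5_raw.png',im); crop(im,x0,y0,w,h,f'pics/{n}5c.png',s)
E
```

```text
rel t 9.23 tcp [ 535.4 -166.1   67. ] rpy [3.142 0.    2.897] F [-0.3  0.4  0.1] op 0.55
 t 10.04 tcp [ 535.1 -165.9  149.5] rpy [ 3.142 -0.     2.897] F [-0.2 -0.3 -0.4] op 0.551
pre t 10.9 tcp [ 384.  -128.4  186.3] rpy [-3.141  0.612  2.897] F [ 0.6 -0.6  0.8] op 0.548
```

View pics/side5c.png

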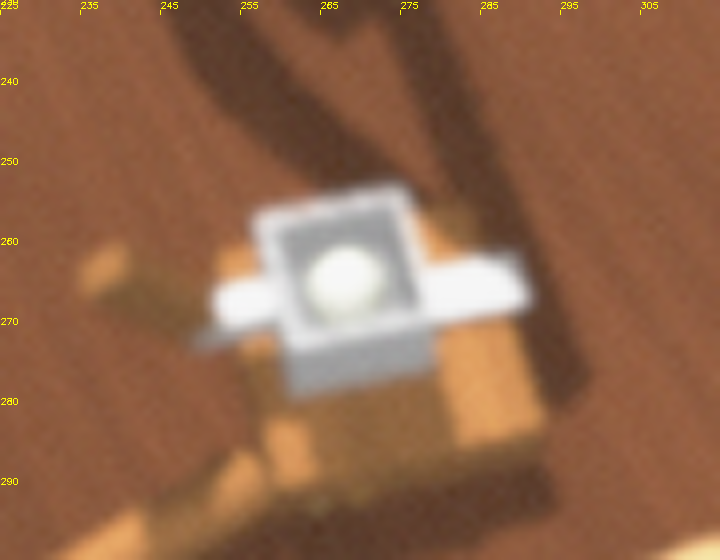

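View pics/top5c.png

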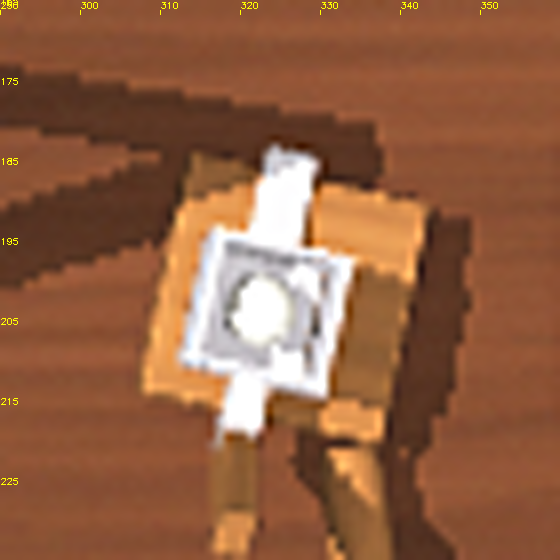

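The marble sits in the cup at (268,265) in the side view and (322,203) in the top view. Next I'll grasp the handle and lift.

```bash
python3 - <<'E'
from h import *
bot.movel(tcp_for(CUP,25,110),max_speed=200)
bot.movel(tcp_for(CUP,25,0),max_speed=120); st('at handle')
bot.grip(0.0,90); s=st('gripped')
bot.movel(tcp_for(CUP,40,0),max_speed=50); bot.dwell(.1); st('lifted')
for n,x0,y0,w,h,s in (('top',290,165,70,70,8),('side',225,220,90,70,8)):
    im=imaging.capture(n); cv2.imwrite(f'pics/{n}6_raw.png',im); crop(im,x0,y0,w,h,f'pics/{n}6c.png',s)
E
```

```text
at handle t 12.47 tcp [ 474.2 -150.9   56.1] rpy [-3.141  0.612  2.897] F [-1.4 -0.2  0.3] op 0.549
gripped t 12.87 tcp [ 474.3 -151.    56.1] rpy [-3.141  0.612  2.897] F [-3.9  1.   6. ] op 0.148
lifted t 13.42 tcp [ 473.9 -150.6   70.1] rpy [3.141 0.61  2.896] F [-0.3 -0.3 -1.7] op 0.153
```

View pics/side6c.png

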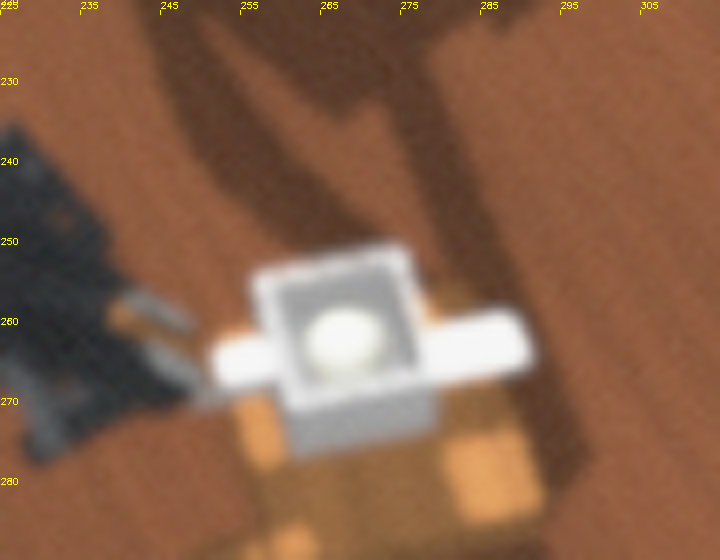

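View pics/top6c.png

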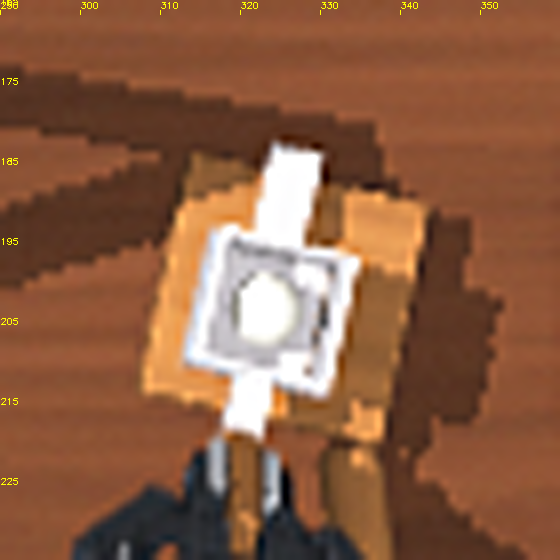

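The cup is lifted level with the marble inside. The rim is at (257–275, 250–253) in the side view, and the fingers hold the handle. Next I'll carry it to the front of the arch.

```bash
python3 - <<'E'
from h import *
bot.movel(tcp_for(CUP,176),max_speed=150); st('up')
a=RUN[2]; F=RUN-[150*np.cos(a),150*np.sin(a),0]
bot.movel(tcp_for(F,176),rot=list(rpy(a,LEAN,0)),max_speed=180); bot.dwell(.15); s=st('front'); print(tcp_for(F,176))
for n,x0,y0,w,h,s in (('top',165,120,120,110,6),('side',170,110,130,115,6)):
    im=imaging.capture(n); cv2.imwrite(f'pics/{n}7_raw.png',im); crop(im,x0,y0,w,h,f'pics/{n}7c.png',s)
E
```

```text
up t 14.57 tcp [ 473.5 -150.4  205.3] rpy [3.141 0.609 2.896] F [-0.3 -0.5 -1.6] op 0.147
front t 16.19 tcp [455.2  85.5 206.4] rpy [-3.141  0.611 -2.868] F [ 0.1  0.9 -0.6] op 0.15
[455.13007001  86.07588556 206.43611116]
```

View pics/side7c.png

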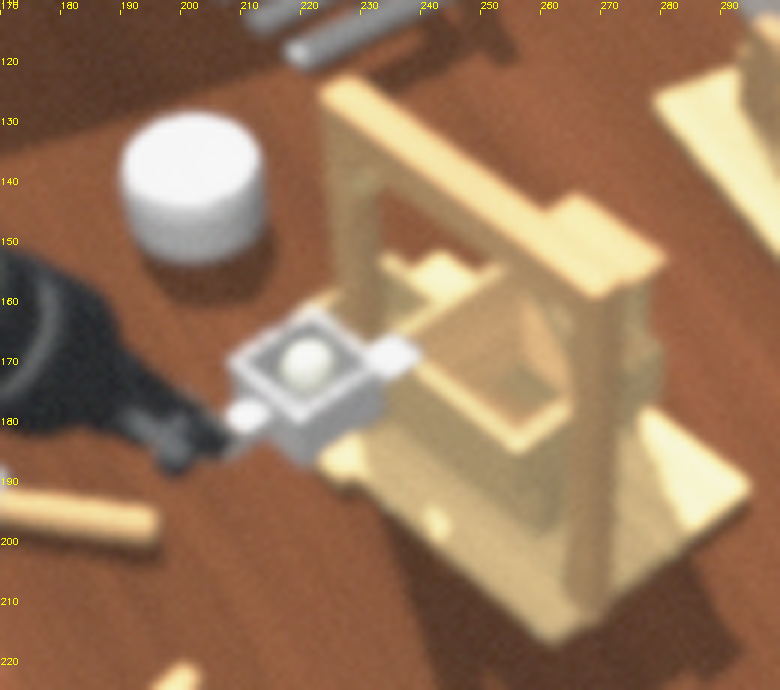

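View pics/top7c.png

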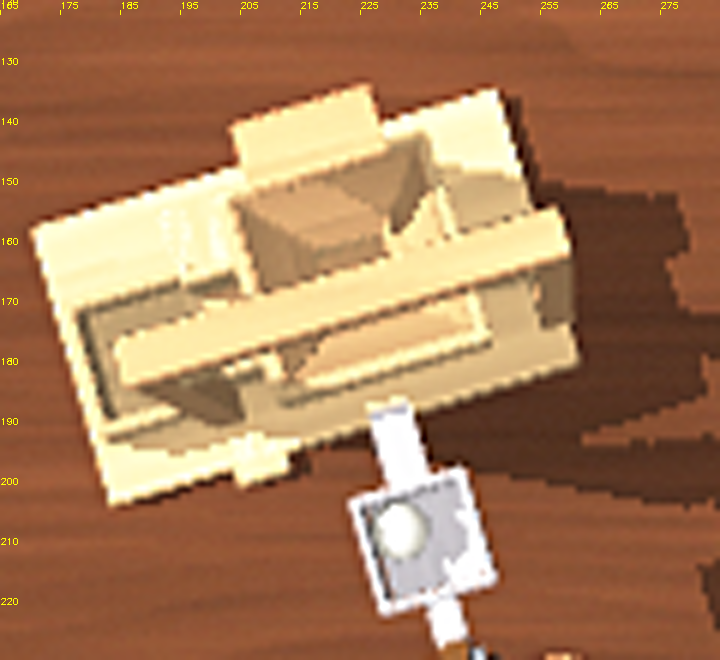

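```bash
cat > f2.py <<'E'
import io,contextlib
with contextlib.redirect_stdout(io.StringIO()):
    from fit import *
E
python3 - <<'E'
from f2 import *
T=lambda c:px(c,165,120,6); S=lambda c:px(c,170,110,6); h=27
for z in (173,176,179):
  t=[('top',(h,h,z+38),T((350,500))),('top',(h,-h,z+38),T((463,467))),('top',(-h,-h,z+38),T((497,580))),('top',(-h,h,z+38),T((383,614))),('top',(67.5,0,z+4),T((389,402)))]
  s=[('side',(-h,-h,z+38),S((300,422))),('side',(h,-h,z+38),S((385,359))),('side',(h,h,z+38),S((312,306))),('side',(-h,h,z+38),S((228,362)))]
  for o in (t,s):
    p=fit(o,[513,102,.275]); d=p[:2]-RUN[:2]; print('run frame',R.from_euler('z',-RUN[2]).apply([*d,0])[:2])
E
```

```text
[5.15980e+02 1.02373e+02 2.71000e-01] res [[0.1, -0.1], [0.1, -0.1], [-0.2, -0.1], [-0.0, -0.2], [0.0, 0.6]]
run frame [-148.11296934   -0.83928013]
[5.14242e+02 1.01237e+02 3.04000e-01] res [[0.2, -0.6], [-0.4, 0.5], [-0.2, 0.2], [0.3, -0.1]]
run frame [-150.0946546    -1.46029451]
[5.15872e+02 1.02157e+02 2.71000e-01] res [[0.1, -0.1], [0.1, -0.1], [-0.1, -0.1], [-0.0, -0.2], [-0.0, 0.5]]
run frame [-148.2759374    -1.01757298]
[5.13274e+02 9.85390e+01 3.04000e-01] res [[0.2, -0.5], [-0.3, 0.5], [-0.2, 0.2], [0.3, -0.1]]
run frame [-151.75821806   -3.79401548]
[5.15763e+02 1.01941e+02 2.71000e-01] res [[0.0, -0.1], [0.1, -0.1], [-0.1, -0.1], [-0.0, -0.1], [-0.0, 0.4]]
run frame [-148.43939445   -1.19565336]
[5.12307e+02 9.58420e+01 3.04000e-01] res [[0.2, -0.5], [-0.3, 0.5], [-0.2, 0.1], [0.2, -0.1]]
run frame [-153.42134348   -6.1268609 ]
```

In the run frame the cup sits at (-148, -1) mm from the hopper centre and is square to within 0.01 rad. I'll bring it in now.

```bash
python3 - <<'E'
from h import *
a=RUN[2]; G=RUN+[-1*np.cos(a)-1*np.sin(a),-1*np.sin(a)+1*np.cos(a),0]
print(bot.movel(tcp_for(G,176),max_speed=100,threshold=15)); bot.dwell(.15); st('in'); print(tcp_for(G,176))
for n,x0,y0,w,h,s in (('top',165,120,120,110,6),('side',170,110,130,115,6)):
    im=imaging.capture(n); cv2.imwrite(f'pics/{n}8_raw.png',im); crop(im,x0,y0,w,h,f'pics/{n}8c.png',s)
E
```

```text
False
in t 18.08 tcp [598.  127.4 206.5] rpy [-3.142  0.611 -2.867] F [ 0.1  0.2 -1.7] op 0.152
[598.25987752 127.49880436 206.43611116]
```

View pics/side8c.png

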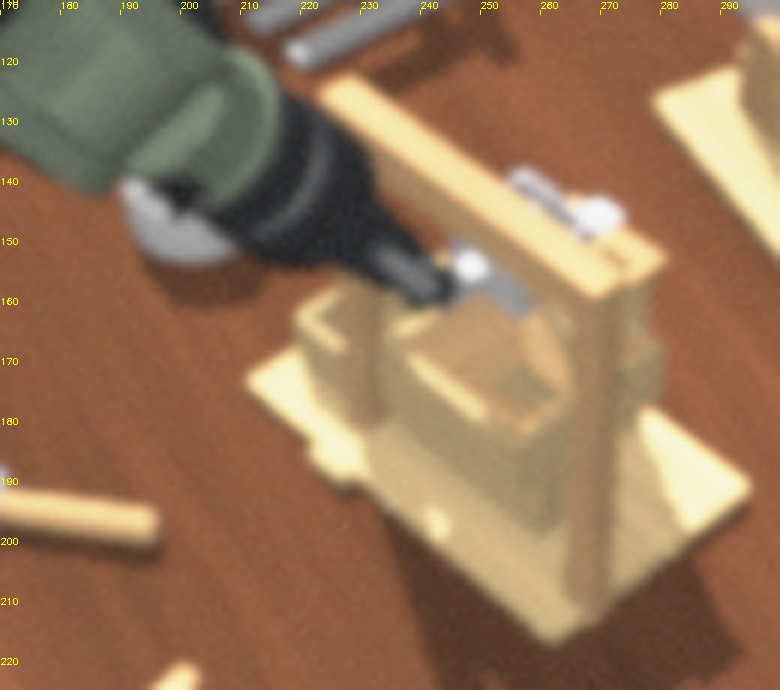

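View pics/top8c.png

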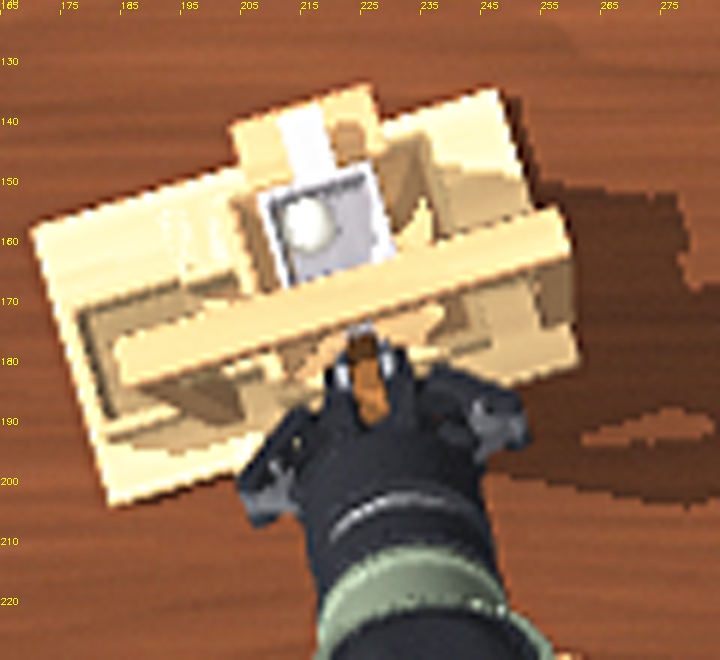

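The cup is under the arch with its tab over the ledge at (215,142) in the top view, and the marble is still in it. The hand is clear of the beam, so I'll lower slowly.

```bash
python3 - <<'E'
from h import *
a=RUN[2]; G=RUN+[-1*np.cos(a)-1*np.sin(a),-1*np.sin(a)+1*np.cos(a),0]
for z in (163,156,148,141,135):
    r=bot.movel(tcp_for(G,z),max_speed=45,threshold=20); s=st(f'z{z} {r}'); print('   tq',np.round(s['wrist_torque'],2))
    if r: break
bot.dwell(.8); st('held')
for n,x0,y0,w,h,s in (('top',165,120,120,110,6),('side',170,110,130,115,6)):
    im=imaging.capture(n); cv2.imwrite(f'pics/{n}9_raw.png',im); crop(im,x0,y0,w,h,f'pics/{n}9c.png',s)
E
```

```text
z163 False t 18.62 tcp [597.9 127.5 192.7] rpy [ 3.141  0.61  -2.867] F [-0.2 -1.3 -1.2] op 0.15
   tq [-0.24  0.81 -0.03]
z156 False t 18.93 tcp [598.6 127.5 186.6] rpy [-3.141  0.612 -2.866] F [0.2 0.2 0.1] op 0.152
   tq [-0.11  0.52  0.01]
z148 False t 19.26 tcp [597.8 127.4 177.9] rpy [ 3.141  0.61  -2.867] F [-1.1 -0.9  0.4] op 0.149
   tq [-0.23  0.65  0.03]
z141 False t 19.57 tcp [597.7 127.4 170.7] rpy [ 3.141  0.609 -2.867] F [-0.4 -0.1  0.3] op 0.15
   tq [-0.15  0.72 -0.01]
z135 False t 19.85 tcp [597.7 127.4 164.7] rpy [ 3.141  0.609 -2.867] F [-0.8  0.3 -1.2] op 0.151
   tq [-0.26  0.75  0.01]
held t 20.65 tcp [598.2 127.5 165.4] rpy [ 3.142  0.611 -2.867] F [-1.7  0.3 -1.3] op 0.149
```

View pics/side9c.png

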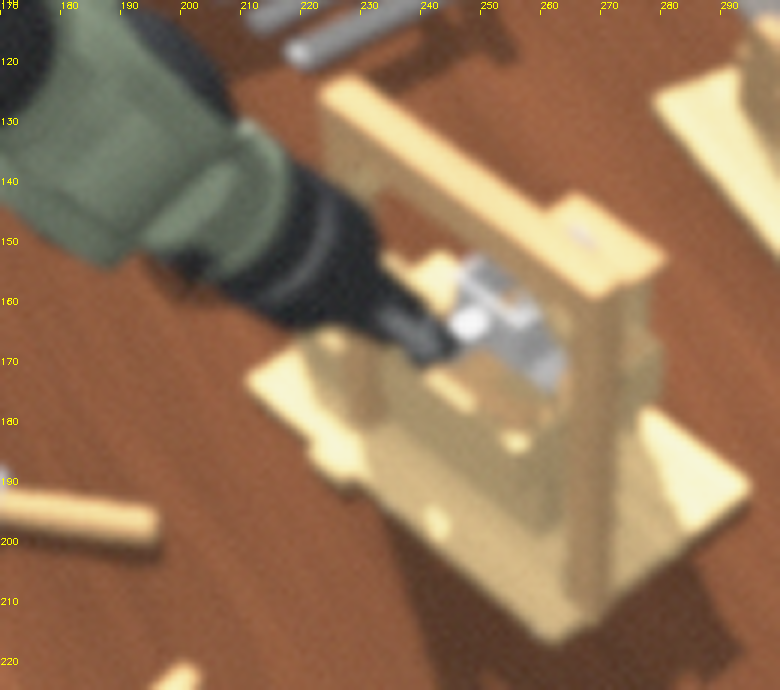

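View pics/top9c.png

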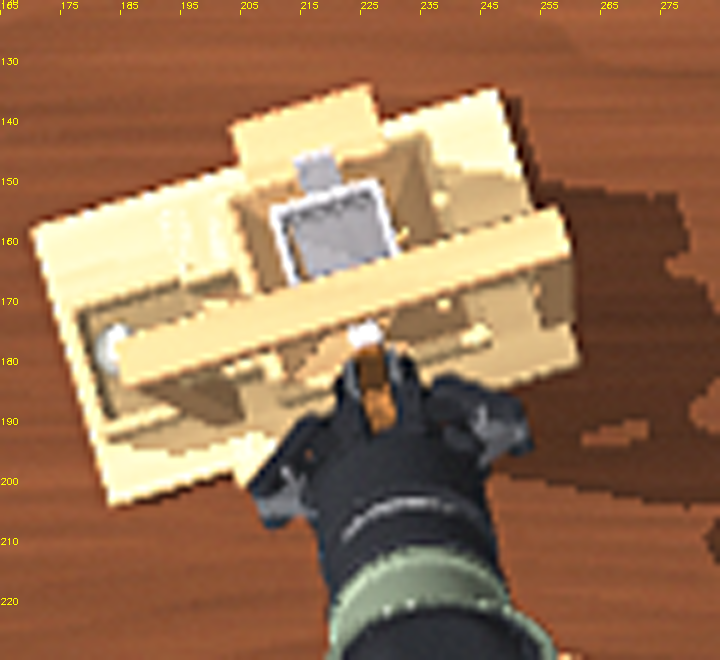

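The marble is in the catch tray at (183,178) and the cup is empty. I'll raise it, back straight out, and check how the cup hangs.

```bash
python3 - <<'E'
from h import *
a=RUN[2]; u=np.array([np.cos(a),np.sin(a),0]); G=RUN+[-1*np.cos(a)-1*np.sin(a),-1*np.sin(a)+1*np.cos(a),0]
bot.movel(tcp_for(G,176),max_speed=80); st('raised')
bot.movel(tcp_for(G-150*u,176),max_speed=120); st('out')
bot.movel(tcp_for(CUP,176),rot=list(rpy(CUP[2],LEAN,0)),max_speed=180)
bot.movel(tcp_for(CUP,60),max_speed=120); bot.dwell(.15); st('above stand')
for n,x0,y0,w,h,s in (('top',290,165,70,70,8),('side',225,210,90,75,8)):
    im=imaging.capture(n); cv2.imwrite(f'pics/{n}10_raw.png',im); crop(im,x0,y0,w,h,f'pics/{n}10c.png',s)
E
```

```text
raised t 21.42 tcp [598.3 127.5 206.4] rpy [-3.142  0.611 -2.867] F [-0.3  0.4 -1.1] op 0.153
out t 22.82 tcp [454.5  86.8 206.7] rpy [-3.141  0.612 -2.866] F [-0.2  0.1 -1.3] op 0.153
above stand t 25.56 tcp [ 474.8 -151.1   91.3] rpy [-3.141  0.612  2.897] F [ 0.8  1.  -1.2] op 0.152
```

View pics/side10c.png

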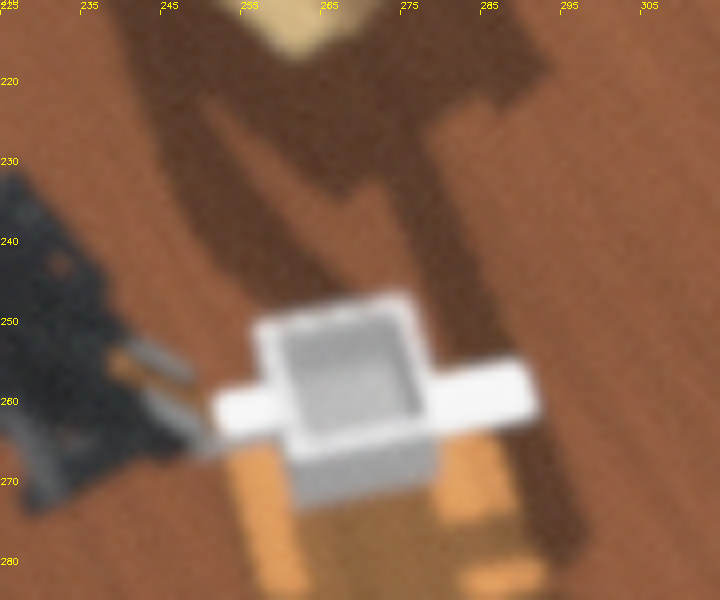

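View pics/top10c.png

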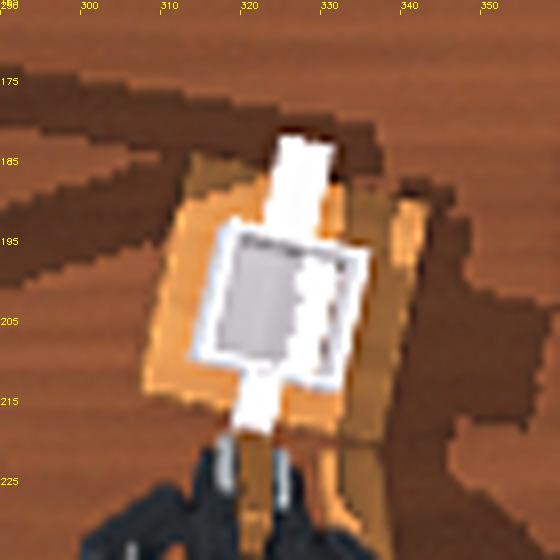

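The cup hangs level with its flap shut and empty. I'll stand it on the block, shifted slightly toward the block's centre.

```bash
python3 - <<'E'
from h import *
C=CUP+[3,-5,0]
bot.movel(tcp_for(C,32),max_speed=60); st()
r=bot.movel(tcp_for(C,23.5),max_speed=20,threshold=5); st(f'touch {r}')
bot.grip(0.4); bot.dwell(.1); st('open'); bot.grip(0.7)
p=bot.get_state()['tcp_pos']; d=tcp_for(C,25,120)-tcp_for(C,25,0)
bot.movel(p+d,max_speed=120); st('back')
bot.movel(p+d+[-40,10,100],max_speed=180)
bot.dwell(.2)
for n,x0,y0,w,h,s in (('top',290,165,100,75,8),('side',225,230,90,75,8)):
    im=imaging.capture(n); cv2.imwrite(f'pics/{n}11_raw.png',im); crop(im,x0,y0,w,h,f'pics/{n}11c.png',s)
    cv2.imwrite(f"pics/{n}11.png",cv2.resize(im,(800,600),interpolation=cv2.INTER_CUBIC))
crop('pics/top11_raw.png',165,120,120,100,'pics/tray11.png',6)
st()
E
```

```text
t 26.28 tcp [ 477.1 -155.7   62.3] rpy [3.141 0.61  2.896] F [ 0.6 -0.7 -1.3] op 0.154
touch True t 26.68 tcp [ 477.7 -156.    56.1] rpy [-3.141  0.613  2.897] F [-1.7  0.2  5.3] op 0.151
open t 27.11 tcp [ 476.8 -155.5   55.2] rpy [3.142 0.61  2.896] F [ 0.5  0.5 -0.4] op 0.401
back t 28.62 tcp [ 410.  -138.9  153.3] rpy [3.141 0.61  2.896] F [ 0.9 -0.8 -0.2] op 0.697
 t 29.68 tcp [ 369.8 -128.5  252.5] rpy [3.14  0.608 2.896] F [ 0.5 -0.6 -0.1] op 0.696
```

View pics/side11c.png

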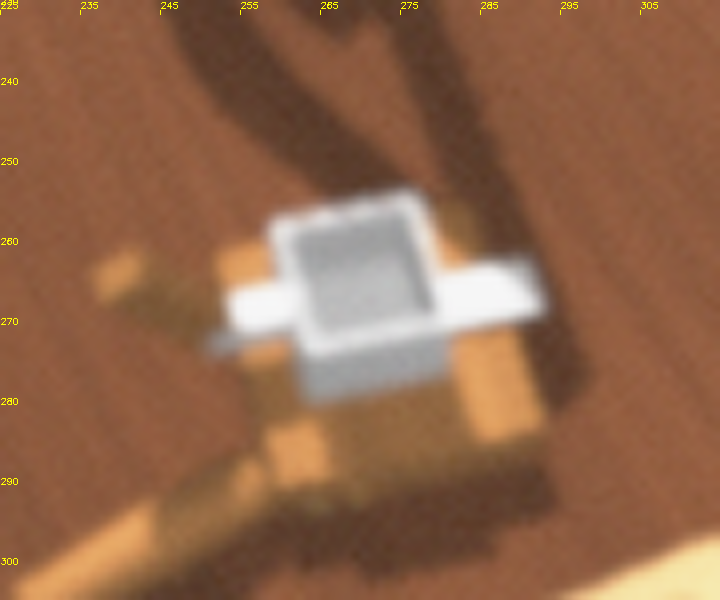

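View pics/top11c.png

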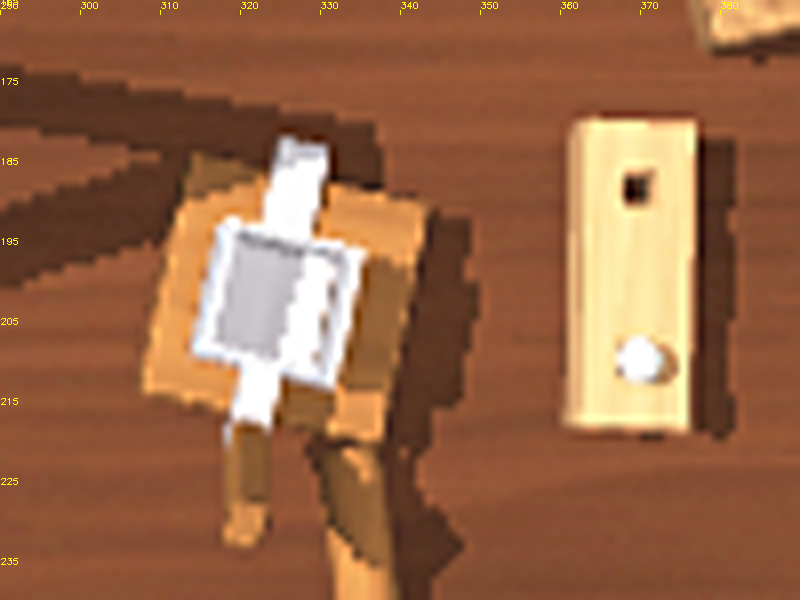

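View pics/top11.png

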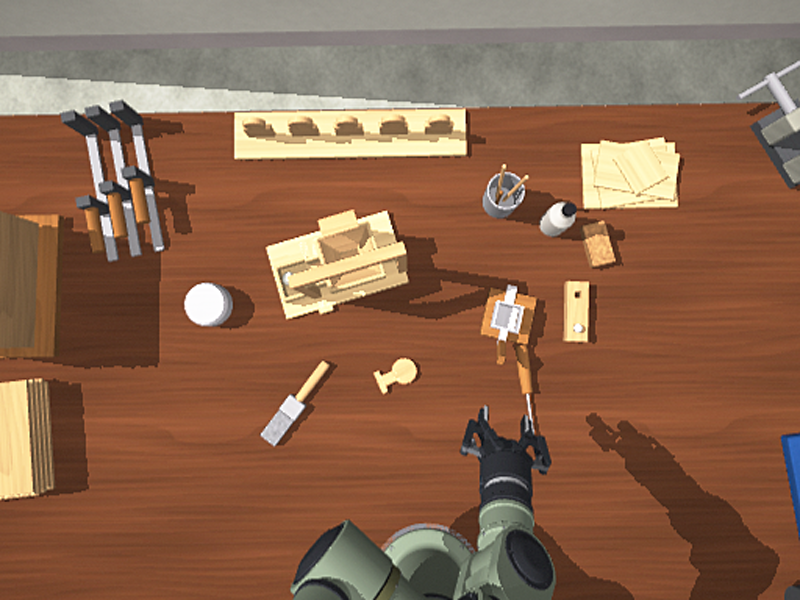

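View pics/tray11.png

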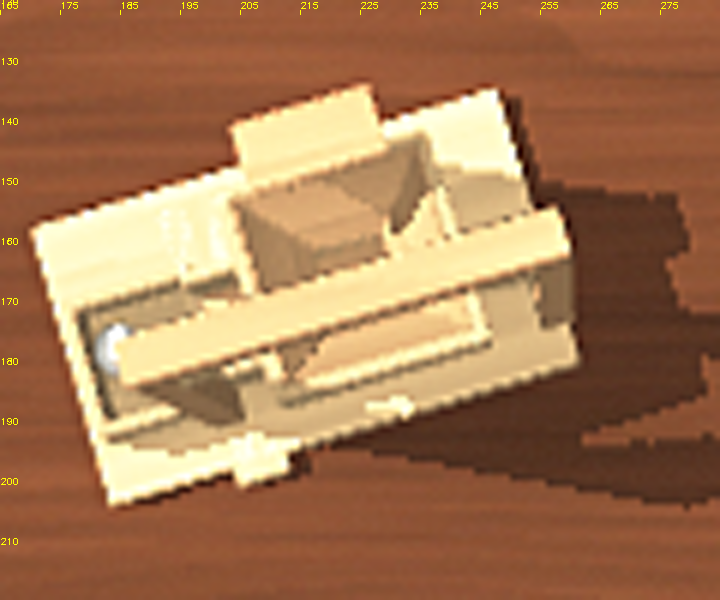

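The cup stands upright on its block at (327,203) and the big marble is in the tray at (183,178). The small marble and the other things are where they were, and the arm is clear.

```bash
python3 - <<'E'
from h import *
bot.sign_off()
E
```

```text
the job is handed in; nothing more can be done
```

The test drop worked, and I handed the job in at about 30 s of the 67 s allowed.

- **Drop:** I put the big marble into the cup on its block, then carried the cup level by its handle under the arch. I lowered it about 25 mm past first touch on the ledge. The flap opened, and the picture 0.8 s later showed the marble in the catch tray.
- **Return:** I brought the cup out the way it came, with its flap shut again, and stood it on the block. It stands about 6 mm closer to the block's centre than at the start.
- **Last pictures:** The cup stood upright and empty on the block, with the marble still in the tray. The small marble and the other things looked unmoved, and the arm was clear of everything.
- **Disagreements:** The two cameras differed by 2–3 mm on positions, so I averaged them for the cup and marble, used the top camera for the run, and checked before each grasp and fit. I read the flap only from pictures. The wrist force was too noisy to show the ledge pressing the tab.

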